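Thread a flanged brass sleeve onto the leaning mandrel and push it home

TASK

Put the flanged brass sleeve on the leaning steel mandrel of the blue stand, plain end first and flange outermost, and push it down, with the black sliding collar ahead of it, until the collar sits fully home against the back plate and the sleeve rests against the collar. The cheeks leave no room for fingers beside the sleeve on the last stretch; press it home gently, without ramming it against the stand. Do not disturb the other things on the bench.

Things in the scene. Friction and masses are not known exactly. Their poses are not given: they have to be found in the camera images.
- sleeve: The part to thread: round brass tube 140 mm long, 36 mm outside, 29 mm bore right through, with a round flange (48 mm diameter, 8 mm thick) at one end; 0.15 to 0.3 kg. Origin on the tube's axis at the plain end; x runs along the axis to the flange (x = 132 to 140 mm). It starts lying level in one of two like wooden rests, axis 55 mm above the bench.
- mandrel: Fixed round steel mandrel, 24 mm in diameter, leaning up towards the robot's left, 40 degrees above level. Origin on its axis at the blue back plate's front face, 80 mm above the bench; z along the axis to the free tip at z = 170 mm (last 12 mm tapered to 14 mm); y level; x square to the axis, pointing down. Home, the sleeve's plain end is at z = 12 mm, the flange's outer face at z = 152 mm.
- stand: Fixed steel stand that carries the mandrel; origin on the bench 80 mm below the mandrel's origin, x the way the mandrel leans. Two blue cheeks, 9 mm thick and 56 mm apart, flank the mandrel from z = 0 to 130 mm and x = -19 mm (above the axis) to 33 mm in the mandrel's frame; a floor plate joins them below.
- rest_a: Fixed wooden rest, 85 x 56 mm, under the sleeve: two dowels carry the tube from below between about 10 and 95 mm from its plain end, so the flange end hangs free over the bench. Origin on the bench under its middle, x along the tube towards the flange.
- collar (a joint): Black collar, 34 mm in diameter and 12 mm thick, that slides stiffly (about 4 N) on the mandrel and stays where it is left. Value 0: its lower face is 35 mm above the back plate; it grows as the collar is pushed down; 0.035: fully home against the back plate.
- plain_tube: Bystander: plain brass tube without flange, 170 mm long, 36 mm outside diameter, thick-walled (22 mm bore, does not go on the mandrel), lying in the other wooden rest. Origin on its axis at one end, x along it.
- parts_box: Bystander: dark blue open plastic parts box, 120 x 170 x 45 mm, origin under its centre.
- bottle: Bystander: clear bottle, 52 mm in diameter, 130 mm tall, upright; origin under its centre.
- mallet: Bystander: hammer lying on the bench, 260 mm long, origin under its middle, x along it.
Mind the look-alikes: they are no part of the job. Leave any green or purple look-alike of the sleeve alone.

How it is judged:
By the outcome, as a careful person would: the job done as asked, in the order asked, and still so for the second after the job is handed in, with the robot touching nothing.
It also fails if it takes over 58 s, if anything falls off the work surface, if the arm or the gripper's body presses on something with over 40 N, if the wrist force passes 120 N, or if a joint passes its speed limit or range.

ROBOT

A 7-joint arm with a two-finger parallel gripper is mounted at the origin on the work surface. World frame = base frame: x ahead of the robot, y to its left, z up, the work surface at z = 0. Lengths are in m, angles in rad, forces in N, time in s.
With the tool pointing down it reaches from about 0.425 to 0.925 m from the base axis. Payload 6.8 kg.
Tool frame: the origin (TCP) lies midway between the tips of the shut fingers; the grasp point (between the pads) lies 19 mm behind it (bot.pinch_z is the distance from the TCP to the grasp point, in m); z points along the fingers, y is the line along which they close (so a half turn about z gives the same grasp; the last joint's range is limited). The gripper opens to 85 mm and grips with 20 to 120 N. Pads are 22 mm wide; open, the fingers measure 114 mm over their backs; the gripper's body (76 mm by 85 mm) begins 54 mm behind the grasp point. The pads swing forward as they close: fully open they stand 13 mm farther back than shut.
Start: joints at [-1.371, 0.477, 0.022, 1.555, -0.011, 1.109, -0.083], TCP at [0.204, 0.643, 0.231] pointing down, gripper open.
Joint ranges: [-2.96, 2.96], [-0.34, 2.1], [-1.41, 1.46], [0.24, 2.44], [-1.37, 4.51], [0.17, 1.92], [-2.96, 2.96]. Speed limits (rad/s): [2.39, 2.39, 3.14, 3.14, 3.14, 3.14, 3.14].

INTERFACE

Orientations are given as a unit quaternion [w, x, y, z].
In Python, from station import bot, imaging gives the robot as it stands. The module is installed in compiled form; this text tells all that it offers.
- The arm moves only by the tool carry_out, never from a script. Its argument "targets" is a list of rows, each a list of 5 numbers: the shift along the tool's x, y, z in cm, then the turn about the tool's z in degrees, then the opening, from -1 (shut) to 1 (fully open). In form: [[x, y, z, yaw, gripper], ...]. A call has 1 to 12 rows; each row shifts and turns the commanded pose from where the row before left it, along the tool's axes as they then stand; what a row does not reach is not made up. A row lasts 1/10 s, in which the tool goes at most 50 mm and 8.59 degrees, less where a joint would pass 70% of its speed; a pose out of reach is approached as far as the arm can. A call is refused whole if a number of a shift passes 5 or a number of a turn 8.59, either way. A call with a gripper value outside its range is refused whole. The fingers move at their own pace and stop on an object; "force" is the grip in N (left out, the last holds). Time passes only in rows, so rows that do not move let the fingers close. It gives the time, the measured TCP pose, the force, the opening and the grip force at its end, in the units of the state.
- bot.get_obs(): the state, without advancing time (a new reading comes with each control period).
- imaging.read_camera(name): name is "scene" or "side" or "wrist"; returns the picture (400x640x3 uint8, red, green, blue); there is no depth.
- imaging.calibration(name): a dict with "fx", "fy", "cx", "cy" (pixels), "k1" (the pictures are not rectified: a ray, as slopes to the right and down, at radius r is drawn at 1 + k1 r^2 times it, then the intrinsics apply), "extrinsics" (4x4, takes a point from world to camera coordinates). Camera axes: x right, y up, looking along -z (the intrinsics and any distortion apply to the point x, -y, -z); pixel columns grow to the right and rows downward; lengths in m; the calibration is good to about 2 mm. A picture is of the moment at which its call begins: read the wrist's pose just before it. calibration takes no time and is no camera call; for the wrist camera it gives the pose at the moment of the call.
- bot.hand_in(): hands the job in; it is judged then, once.
The state is a dict: "t": time; "q": joint angles; "joint_vel": joint speeds; "joint_torque": joint torques, N m; "eef_pos": TCP position; "tool_rot": TCP orientation; "contact_force": force on the tool from outside, world axes, zero at the start; "torque": the same for the moment, N m; "gripper_width": opening from 0.0 (shut) to 1.0 (fully open); "grasp_force": force on a finger pad.
Only numpy, scipy, OpenCV 4.12 (cv2) and the standard library are available. Lean on these libraries where they do the work, as an engineer would, in place of code of your own. Each camera call takes 0.05 s, during which the arm holds its last target. There are 200 camera calls.

## Working session

There is one attempt and no reset: what is moved stays moved. The work goes in short steps, Python scripts to look and compute and a tool call to move; the robot and the scene stay as the last step left them, time stands still between calls to the robot, and variables do not carry over. Pictures are saved under pics/ and viewed, at most 10 in all, crops included, and the job is handed in when it is done.

Besides the shell and the picture viewer there is one more tool, called after "Emit:" as name(argument=value, ...), one argument or row to a line, values as JSON. carry_out: Moves the arm, as the interface text tells. Its arguments: {"type":"object","properties":{"targets":{"type":"array"},"force":{"type":"number"}},"required":["targets"]}

```bash
mkdir -p pics; python3 - <<'E'
from station import bot, imaging
import cv2
o=bot.get_obs(); print({k:o[k] for k in('t','eef_pos','tool_rot','gripper_width')},bot.pinch_z)
for n in('scene','side'):
    c=imaging.calibration(n); print(n,c)
    cv2.imwrite(f'pics/{n}0.png',imaging.read_camera(n)[:,:,::-1])
E
```

```text
{'t': 0.0, 'eef_pos': array([0.20432424, 0.64270004, 0.23033292]), 'tool_rot': array([-7.94650863e-05,  1.53284204e-01,  9.88181719e-01, -9.14262957e-04]), 'gripper_width': 1.000661526962408} 0.0187
scene {'fx': 515.1860633168535, 'fy': 515.1860633168535, 'cx': 327.96402780233376, 'cy': 197.38099091556782, 'k1': -0.13342071877075173, 'extrinsics': array([[-0.85270075,  0.52238429, -0.00401179,  0.45695209],
       [-0.42670763, -0.69205406,  0.58222142,  0.14104577],
       [ 0.30136694,  0.4981725 ,  0.81302037, -1.37421108],
       [ 0.        ,  0.        ,  0.        ,  1.        ]])}
side {'fx': 488.7572251913976, 'fy': 488.7572251913976, 'cx': 312.6545798565167, 'cy': 198.06740142052644, 'k1': -0.07204609677055078, 'extrinsics': array([[ 0.70947569, -0.70467734,  0.00860722, -0.39043462],
       [ 0.41566688,  0.42829764,  0.80236038, -0.26520521],
       [-0.56909163, -0.56567745,  0.5967778 , -1.031441  ],
       [ 0.        ,  0.        ,  0.        ,  1.        ]])}
```

View pics/scene0.png

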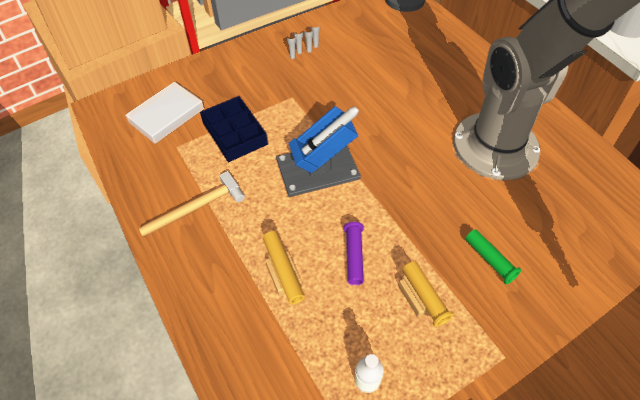

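View pics/side0.png

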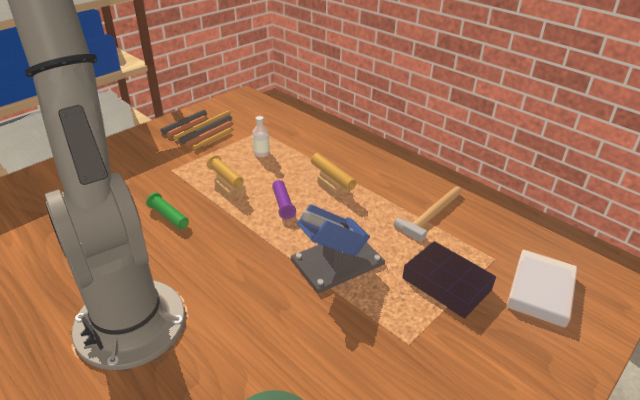

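The sleeve (flanged brass) is at scene (408,265) to (442,318), with its flange at lower right. In the side view it runs (212,162) to (240,188). The stand's mandrel tip is at scene (355,111). I'll enlarge these next.

```bash
python3 - <<'E'
import cv2,numpy as np
s=cv2.imread('pics/scene0.png');d=cv2.imread('pics/side0.png')
f=lambda im,x,y:cv2.resize(im[y:y+75,x:x+100],(400,300),interpolation=cv2.INTER_CUBIC)
cv2.imwrite('pics/c1.png',np.vstack([np.hstack([f(s,375,255),f(s,275,95)]),np.hstack([f(d,180,140),f(d,285,195)])]))
E
```

```text
(no output)
```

View pics/c1.png

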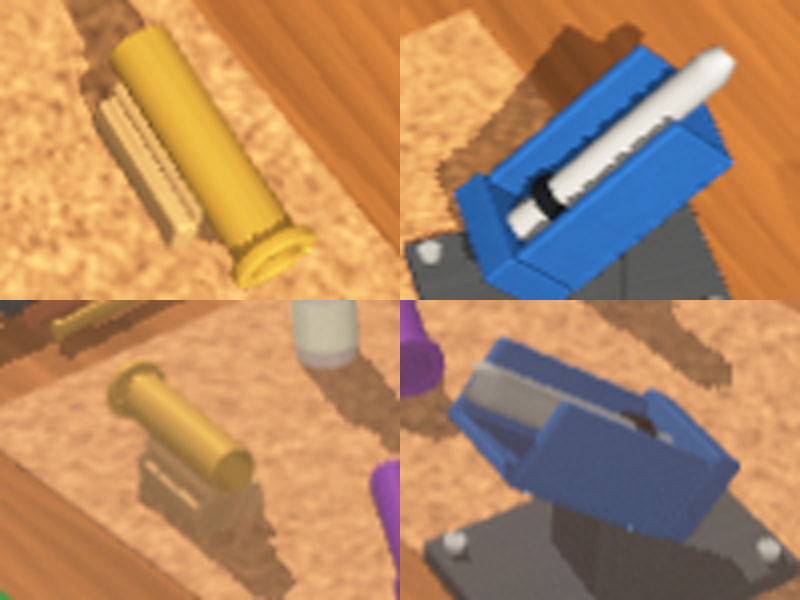

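The crop (4x) shows the sleeve, the mandrel with its collar low on it, and the cheeks clearly. The mandrel tip is at crop (727,57) and the flange at (277,262). I'll fit poses to hand-read outline points in both views.

```bash
cat > h.py <<'E'
import numpy as np,cv2
from scipy.optimize import least_squares
from station import bot,imaging
def proj(c,P):
    E=c['extrinsics'];p=np.atleast_2d(P)@E[:3,:3].T+E[:3,3]
    s=np.c_[p[:,0]/-p[:,2],-p[:,1]/-p[:,2]];s=s*(1+c['k1']*(s**2).sum(1,keepdims=True))
    return s*[c['fx'],c['fy']]+[c['cx'],c['cy']]
T=np.linspace(0,2*np.pi,40)
def ring(o,a,z,r):  # circle at z along axis a
    u=np.cross(a,[0.3,-0.2,1.]);u/=np.linalg.norm(u);v=np.cross(a,u)
    return o+a*z+r*(np.outer(np.cos(T),u)+np.outer(np.sin(T),v))
hull=lambda c,P:cv2.convexHull(proj(c,P).astype(np.float32))
dist=lambda H,q:-cv2.pointPolygonTest(H,(float(q[0]),float(q[1])),True)
def sleeve(p):
    a=np.array([np.cos(p[2]),np.sin(p[2]),0]);o=np.array([p[0],p[1],.055])
    return [np.vstack([ring(o,a,0,.018),ring(o,a,.132,.018)]),np.vstack([ring(o,a,.132,.024),ring(o,a,.14,.024)])]
t=np.radians(40);C,S=np.cos(t),np.sin(t)
def mframe(p):
    h=np.array([np.cos(p[2]),np.sin(p[2]),0]);u=np.array([0,0,1.])
    return np.array([p[0],p[1],.08]),S*h-C*u,np.cross(u,h),C*h+S*u
def mandrel(p):
    o,x,y,z=mframe(p);return np.vstack([ring(o,z,.0,.012),ring(o,z,.158,.012),ring(o,z,.17,.007)])
def cheeks(p):
    o,x,y,z=mframe(p);return [np.array([o+x*a+y*b*s+z*d for a in(-.019,.033) for b in(.028,.037) for d in(0,.13)]) for s in(1,-1)]
E
cat > fit.py <<'E'
from h import *
cs,cd=imaging.calibration('scene'),imaging.calibration('side')
g=lambda L,x,y:[((u+.5)/4-.5+x,(v+.5)/4-.5+y) for u,v in L]
ts=g([(113,52),(175,148),(225,226),(163,30),(222,118),(280,207),(135,33)],375,255)
fs=g([(235,280),(247,288),(313,240),(305,260),(280,280)],375,255)
td=g([(252,170),(247,183),(228,190),(212,182),(180,150),(235,135),(200,107),(172,85)],180,140)
fd=g([(108,90),(116,69),(135,62),(112,108)],180,140)
def rs(p):
    t,f=sleeve(p);o=[]
    for c,a,b in((cs,ts,fs),(cd,td,fd)):
        H=hull(c,t);o+=[dist(H,q) for q in a];H=hull(c,f);o+=[dist(H,q) for q in b]
    return np.array(o)
def unp(c,q,z):
    return least_squares(lambda w:(proj(c,[w[0],w[1],z])-q).ravel(),[.5,.2]).x
a=unp(cs,g([(140,55)],375,255)[0],.055);b=unp(cs,g([(275,260)],375,255)[0],.055);print('ends',a,b,np.linalg.norm(b-a))
R=least_squares(rs,[*a,np.arctan2(*(b-a)[::-1])],diff_step=1e-4,loss='soft_l1');print('sleeve',R.x,np.degrees(R.x[2]),rs(R.x).round(1))
ms=g([(156,172),(230,114),(305,55),(318,47),(335,65),(333,75),(265,128)],275,95)
tip=unp(cs,g([(327,57)],275,95)[0],.189);bs=unp(cs,g([(115,225)],275,95)[0],.08);print('tip',tip,bs,np.linalg.norm(tip-bs),'want .130')
md=g([(72,363),(78,361)],285,195)
def rm(p):
    M=mandrel(p);H=hull(cs,M);return np.array([dist(H,q) for q in ms])
R2=least_squares(rm,[*bs,np.arctan2(*(tip-bs)[::-1])],diff_step=1e-4);print('mandrel',R2.x,np.degrees(R2.x[2]),rm(R2.x).round(1))
im=[]
for n,c,w in(('scene',cs,((375,255),(275,95))),('side',cd,((180,140),(285,195)))):
    I=cv2.imread(f'pics/{n}0.png')
    row=[]
    for k,(x,y) in enumerate(w):
        J=cv2.resize(I[y:y+75,x:x+100],(400,300),interpolation=cv2.INTER_CUBIC)
        for P in (sleeve(R.x) if k==0 else [mandrel(R2.x)]+cheeks(R2.x)):
            cv2.polylines(J,[((hull(c,P)-[x,y]+.5)*4-.5).round().astype(int)],True,(0,0,255),1)
        row.append(J)
    im.append(np.hstack(row))
cv2.imwrite('pics/c2.png',np.vstack(im))
E
python3 fit.py
```

```text
ends [0.44874536 0.19332553] [0.46004792 0.32453149] 0.13169187751661576
sleeve [0.44669827 0.18840328 1.47664136] 84.60531802656621 [ 0.  -2.6 -2.7 -0.8 -0.6 -0.8  0.2 -0.5 -0.8 -1.4  0.1  0.6 -1.1 -0.3
 -0.4  0.  -0.9 -0.2 -0.2 -0.3 -0.4 -0.1 -1.4  0.1]
tip [ 0.36165941 -0.15680216] [ 0.48734174 -0.19380628] 0.13101660670335688 want .130
mandrel [ 0.48722142 -0.1909091   2.86917703] 164.39173422376908 [-0.2 -0.6 -0.6  0.4 -0.1  0.4 -1.3]
```

View pics/c2.png

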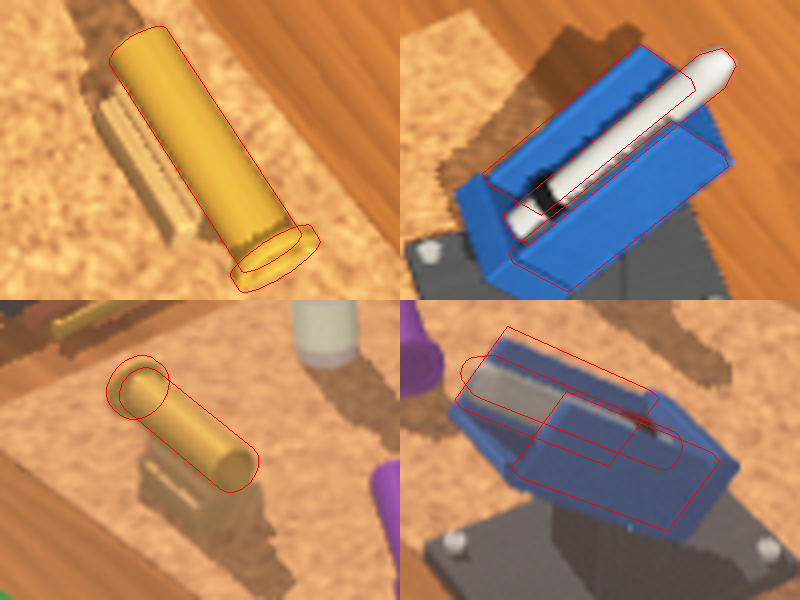

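The overlay fits to about 2-4 mm: the sleeve outline matches in both views, and the stand is off by about 2 px in the side view. I'll refine jointly with the cheek corners, then work out the approach to the grasp.

```bash
cat > fit2.py <<'E'
exec(open('fit.py').read().split("im=[]")[0])
o=cheeks(R2.x)
obs=[(cs,g([(680-400,122)],275,95)[0]),(cs,g([(333,160)],275,95)[0]),(cd,g([(165,102)],285,195)[0]),(cd,g([(100,40)],285,195)[0])]
idx=[]
for c,q in obs:
    A=proj(c,np.vstack(o));d=np.linalg.norm(A-q,axis=1);idx.append(d.argmin());print(idx[-1],d.min())
tipd=g([(70,78),(80,61),(74,66)],285,195)
def r3(p):
    ch=np.vstack(cheeks(p));H=hull(cd,mandrel(p))
    return np.r_[rm(p),*[proj(c,ch[i])[0]-q for (c,q),i in zip(obs,idx)],[dist(H,q) for q in tipd]]
R3=least_squares(r3,R2.x,diff_step=1e-4,loss='soft_l1');print(R3.x,np.degrees(R3.x[2]),r3(R3.x).round(1))
oo,x,y,z=mframe(R3.x);print('tip',oo+.17*z,'h',np.degrees(R3.x[2]))
E
python3 fit2.py
```

```text
ends [0.44874536 0.19332553] [0.46004792 0.32453149] 0.13169187751661576
sleeve [0.44669827 0.18840328 1.47664136] 84.60531802656621 [ 0.  -2.6 -2.7 -0.8 -0.6 -0.8  0.2 -0.5 -0.8 -1.4  0.1  0.6 -1.1 -0.3
 -0.4  0.  -0.9 -0.2 -0.2 -0.3 -0.4 -0.1 -1.4  0.1]
tip [ 0.36165941 -0.15680216] [ 0.48734174 -0.19380628] 0.13101660670335688 want .130
mandrel [ 0.48722142 -0.1909091   2.86917703] 164.39173422376908 [-0.2 -0.6 -0.6  0.4 -0.1  0.4 -1.3]
9 2.4237394339440748
15 1.9000199697712574
3 2.443810564718127
11 3.77602075751722
[ 0.48362166 -0.1892857   2.90191773] 166.2676383990282 [ 0.4 -0.5 -1.4 -0.5 -0.7  0.  -1.4 -0.6 -1.7  0.4  0.   1.9  0.6  0.2
 -2.2 -3.2 -0.  -1. ]
tip [ 0.35711663 -0.15837139  0.18927389] h 166.2676383990282
```

```bash
cat > kin.py <<'E'
from h import *
from scipy.spatial.transform import Rotation as Ro
al=[0,-np.pi/2,np.pi/2,np.pi/2,np.pi/2,np.pi/2,-np.pi/2];aa=[0,0,0,.0525,.0775,0,.076];dd=[.267,0,.293,0,.3425,0,.097]
def fk(q,b=0,tl=.172):
    M=np.eye(4);M[:2,:2]=[[np.cos(b),-np.sin(b)],[np.sin(b),np.cos(b)]]
    for i in range(7):
        c,s,ca,sa=np.cos(q[i]),np.sin(q[i]),np.cos(al[i]),np.sin(al[i])
        M=M@np.array([[c,-s,0,aa[i]],[s*ca,c*ca,-sa,-dd[i]*sa],[s*sa,c*sa,ca,dd[i]*ca],[0,0,0,1]])
    M[:3,3]+=tl*M[:3,2];return M
E
python3 - <<'E'
from kin import *
o=bot.get_obs();q=np.array(o['q']);M=fk(q);p=o['eef_pos'];print(q.round(3),M.round(4),p,np.hypot(*p[:2]),np.hypot(*M[:2,3]),np.degrees(np.arctan2(p[1],p[0])-np.arctan2(M[1,3],M[0,3])))
w=o['tool_rot'];print(Ro.from_quat([*w[1:],w[0]]).as_matrix().round(3))
c=imaging.calibration('wrist');print(c)
E
```

```text
[-1.371  0.478  0.022  1.556 -0.011  1.109 -0.083] [[ 0.3031 -0.9529 -0.0067  0.1269]
 [-0.9525 -0.3032  0.0298 -0.5737]
 [-0.0304 -0.0027 -0.9995  0.1384]
 [ 0.      0.      0.      1.    ]] [0.2043488  0.64274136 0.23038863] 0.6744441316784074 0.5875485461370572 149.8871073456026
[[-0.953  0.303 -0.   ]
 [ 0.303  0.953 -0.002]
 [-0.    -0.002 -1.   ]]
{'fx': 318.3759543348058, 'fy': 318.3759543348058, 'cx': 316.7987624222036, 'cy': 197.54670377977664, 'k1': 0.005194091566571201, 'extrinsics': array([[ 0.30456846,  0.95248779, -0.00225149, -0.67305496],
       [-0.91803189,  0.29291912, -0.26723741,  0.03421492],
       [-0.25388087,  0.08345902,  0.96362809, -0.37912279],
       [ 0.        ,  0.        ,  0.        ,  1.        ]])}
```

Emit:
carry_out(
  targets=[
    [-2.9,-2.1,-0.3,0,1],
    [-2.9,-2.1,-0.3,0,1],
    [-2.9,-2.1,-0.3,0,1],
    [-2.9,-2.1,-0.3,0,1],
    [-2.9,-2.1,-0.3,0,1],
    [-2.9,-2.1,-0.3,0,1],
    [-2.9,-2.1,-0.3,0,1],
    [-2.9,-2.1,-0.3,0,1],
    [-2.9,-2.1,-0.3,0,1],
    [-2.9,-2.1,-0.3,0,1],
    [-2.9,-2.1,-0.3,0,1],
    [-2.9,-2.1,-0.3,0,1],
  ],
  force=25,
)

```text
t: 1.3
eef_pos: [0.4602, 0.2962, 0.2671]
tool_rot: [-0.0, 0.153, 0.988, -0.0]
contact_force: [0.1, 0.6, 0.3]
gripper_width: 1.004
grasp_force: 0.0
```

Emit:
carry_out(
  targets=[
    [0,0,0,7.8,1],
    [0,0,0,7.8,1],
    [0,0,0,7.8,1],
    [0,0,0,7.8,1],
    [0,0,0,7.8,1],
    [0,0,0,7.8,1],
    [0,0,0,7.8,1],
    [0,0,0,7.8,1],
    [0,0,0,7.8,1],
    [0,0,0,7.8,1],
    [0,0,0,0,1],
  ],
)

```text
t: 2.4
eef_pos: [0.4595, 0.2976, 0.2669]
tool_rot: [0.0, 0.741, 0.671, -0.0]
contact_force: [0.2, 0.3, 0.3]
gripper_width: 0.997
grasp_force: 0.0
```

```bash
cat >> h.py <<'E'
from scipy.spatial.transform import Rotation as Ro
def pose():
    o=bot.get_obs();w=o['tool_rot'];Rm=Ro.from_quat([*w[1:],w[0]]).as_matrix();return o,np.array(o['eef_pos']),Rm
def st():
    o,p,Rm=pose();print('t',round(o['t'],2),'p',p.round(4),'head',np.degrees(np.arctan2(Rm[1,0],Rm[0,0])).round(2),'tilt',np.degrees(np.arccos(-Rm[2,2])).round(2),'F',np.round(o['contact_force'],1),'w',round(o['gripper_width'],3),'g',round(o['grasp_force'],1),'q',np.round(o['q'],2));return o,p,Rm
def to(target,Rm,p): print('tool cm',((np.array(target)-p)@Rm*100).round(2))
E
python3 - <<'E'
from h import *
st()
cv2.imwrite('pics/w1.png',imaging.read_camera('wrist')[:,:,::-1])
E
```

```text
t 2.4 p [0.4595 0.2976 0.2669] head 84.3 tilt 0.05 F [0.2 0.3 0.3] w 0.997 g 0.0 q [-1.01  0.24  0.38  1.84 -0.1   1.08 -0.69]
```

View pics/w1.png

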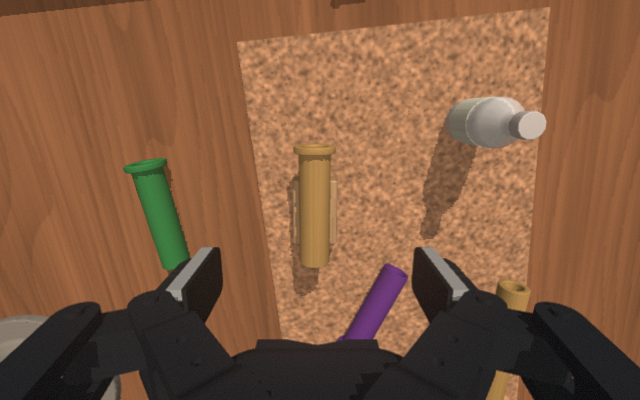

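The wrist view shows the sleeve with its flange at (315,149) and plain end at (314,265), standing nearly straight in the image. I'll fold this into the sleeve fit.

```bash
cat > wf.py <<'E'
from h import *
o,p,Rm=st()
c=imaging.calibration('wrist')
ts=[(301,175),(301,215),(301,255),(330,175),(330,215),(329,255),(315,268)];fs=[(295,148),(335,148),(315,144),(335,153)]
def rs(p):
    t,f=sleeve(p);H=hull(c,t);K=hull(c,f);return np.array([dist(H,q) for q in ts]+[dist(K,q) for q in fs])
R=least_squares(rs,[.4467,.1884,1.4766],diff_step=1e-4);print(R.x,np.degrees(R.x[2]),rs(R.x).round(1))
for s in(.104,.108,.112):
    g=[R.x[0]+s*np.cos(R.x[2]),R.x[1]+s*np.sin(R.x[2])];to([*g,.055-.0187],Rm,p)
E
python3 wf.py
```

```text
t 2.45 p [0.4595 0.2977 0.267 ] head 84.54 tilt 0.04 F [ 0.8  0.2 -0.3] w 1.0 g 0.0 q [-1.01  0.24  0.38  1.84 -0.1   1.08 -0.68]
[0.44698496 0.18640379 1.47411426] 84.46052589075468 [-1.7 -1.1 -0.5 -1.1 -0.6 -1.1  0.2 -1.6 -1.8 -0.8 -0.9]
tool cm [-0.78 -0.17 23.07]
tool cm [-0.38 -0.17 23.07]
tool cm [ 2.000e-02 -1.700e-01  2.307e+01]
```

Emit:
carry_out(
  targets=[
    [-2.5,-3.1,0,0,1],
    [-2.5,-3.1,0,0,1],
    [-2.5,-3.1,0,0,1],
    [-2.5,-3.1,0,0,1],
    [-2.5,-3.1,0,0,1],
    [-2.5,-3.1,0,0,1],
    [0,0,0,0,1],
  ],
)

```text
t: 3.15
eef_pos: [0.2566, 0.1638, 0.2666]
tool_rot: [-0.0, 0.739, 0.673, -0.001]
contact_force: [-0.3, -0.1, -0.2]
gripper_width: 1.0
grasp_force: 0.0
```

```bash
python3 -c "
from h import *
o,p,R=st();print(np.hypot(p[0],p[1]))"
```

```text
t 3.15 p [0.2566 0.1638 0.2666] head 84.63 tilt 0.1 F [-0.3 -0.1 -0.2] w 1.0 g 0.0 q [-1.1  -0.26  0.27  2.3   0.07  1.1  -0.97]
0.3044196403801737
```

Emit:
carry_out(
  targets=[
    [0,0,3.3,0,1],
    [0,0,3.3,0,1],
    [0,0,3.3,0,1],
    [0,0,0,0,1],
  ],
)

```text
t: 3.55
eef_pos: [0.2589, 0.1653, 0.1662]
tool_rot: [0.001, 0.74, 0.672, -0.003]
contact_force: [0.7, 0.2, 0.4]
gripper_width: 1.005
grasp_force: 0.0
```

```bash
python3 -c "
from h import *
o,p,R=st();print(np.hypot(p[0],p[1]))"
```

```text
t 3.55 p [0.2589 0.1653 0.1662] head 84.51 tilt 0.34 F [0.7 0.2 0.4] w 1.005 g 0.0 q [-1.1  -0.08  0.31  2.43  0.04  0.79 -0.91]
0.3071754207255526
```

Emit:
carry_out(
  targets=[
    [2.41,3.09,0,0,1],
    [2.41,3.09,0,0,1],
    [2.41,3.09,0,0,1],
    [2.41,3.09,0,0,1],
    [2.41,3.09,0,0,1],
    [2.41,3.09,0,0,1],
    [0,0,0,0,1],
    [0,0,0,0,1],
  ],
  force=20,
)

```text
t: 4.35
eef_pos: [0.4592, 0.2928, 0.1691]
tool_rot: [0.0, 0.741, 0.672, -0.0]
contact_force: [-0.2, -0.4, 0.6]
gripper_width: 0.999
grasp_force: 0.0
```

```bash
python3 -c "
from h import *
o,p,R=st();to([.4572,.2919,.035],R,p)"
```

```text
t 4.35 p [0.4592 0.2928 0.1691] head 84.44 tilt 0.0 F [-0.2 -0.4  0.6] w 0.999 g 0.0 q [-0.99  0.35  0.38  1.95 -0.17  0.87 -0.62]
tool cm [-0.11 -0.19 13.41]
```

Emit:
carry_out(
  targets=[
    [-0.1,-0.2,3,0,1],
    [0,0,3,0,1],
    [0,0,3,0,1],
    [0,0,2.4,0,1],
    [0,0,2,0,1],
    [0,0,0,0,0.2],
    [0,0,0,0,-0.3],
    [0,0,0,0,-1],
    [0,0,0,0,-1],
    [0,0,0,0,-1],
    [0,0,0,0,-1],
  ],
  force=20,
)

```text
t: 5.45
eef_pos: [0.4563, 0.2924, 0.0356]
tool_rot: [-0.001, 0.741, 0.672, 0.0]
contact_force: [-4.3, -0.1, 8.1]
gripper_width: 0.396
grasp_force: 24.4
```

Emit:
carry_out(
  targets=[
    [0,0,-0.5,0,-1],
    [0,0,-2,0,-1],
    [0,0,-3,0,-1],
    [0,0,-4,0,-1],
    [0,0,-4,0,-1],
    [0,0,-1,0,-1],
    [0,0,0,0,-1],
  ],
)

```text
t: 6.15
eef_pos: [0.4574, 0.2921, 0.1809]
tool_rot: [-0.0, 0.741, 0.671, 0.002]
contact_force: [0.6, 0.1, -2.9]
gripper_width: 0.403
grasp_force: 21.9
```

```bash
python3 - <<'E'
from h import *
st()
a=imaging.read_camera('scene')[200:400,340:640,::-1];b=imaging.read_camera('side')[70:270,120:420,::-1]
cv2.imwrite('pics/g1.png',np.hstack([cv2.resize(x,(400,267)) for x in(a,b)]))
E
```

```text
t 6.15 p [0.4574 0.2921 0.1809] head 84.36 tilt 0.22 F [ 0.6  0.1 -2.9] w 0.403 g 21.9 q [-1.01  0.33  0.4   1.95 -0.16  0.89 -0.62]
```

View pics/g1.png

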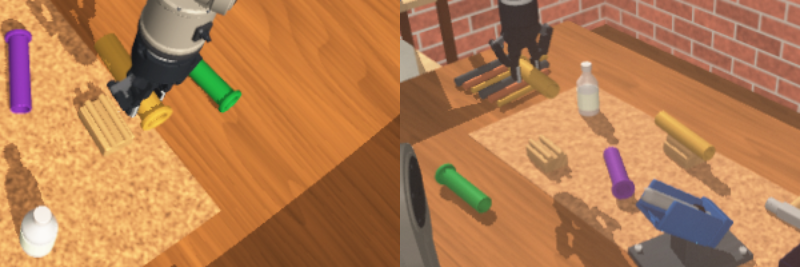

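```bash
python3 - <<'E'
from h import *
o,p,R=pose();hd=np.arctan2(R[1,0],R[0,0]);h=np.array([np.cos(hd),np.sin(hd),0]);G=p+[0,0,.02]
for th in(0,10,20,30,40):
    a=np.cos(np.radians(th))*h+np.array([0,0,np.sin(np.radians(th))])
    print(th,*[proj(imaging.calibration(n),G+a*d).round(0).tolist() for n in('scene','side') for d in(-.106,.034)])
E
```

```text
0 [[418.0, 230.0]] [[459.0, 289.0]] [[235.0, 137.0]] [[208.0, 118.0]]
10 [[417.0, 235.0]] [[459.0, 287.0]] [[235.0, 143.0]] [[208.0, 116.0]]
20 [[417.0, 242.0]] [[459.0, 285.0]] [[235.0, 148.0]] [[208.0, 115.0]]
30 [[418.0, 249.0]] [[459.0, 283.0]] [[233.0, 153.0]] [[208.0, 113.0]]
40 [[420.0, 257.0]] [[459.0, 280.0]] [[232.0, 156.0]] [[209.0, 112.0]]
```

Emit:
carry_out(
  targets=[
    [-2,0.15,-2,0,-1],
    [-4,0.15,-2,0,-1],
    [-4.2,0.15,-2,0,-1],
    [-4.2,0.15,-2,0,-1],
    [-4.2,0.15,-2,0,-1],
    [-4.2,0.15,-2,0,-1],
    [-4.2,0.15,-2,0,-1],
    [-4.2,0.15,-2,0,-1],
    [-4.2,0.15,-1.5,0,-1],
    [-4.2,0.15,0,0,-1],
    [-4.2,0.15,0,0,-1],
    [-3.9,0.15,0,0,-1],
  ],
)

```text
t: 7.45
eef_pos: [0.4263, -0.1864, 0.3527]
tool_rot: [-0.001, 0.741, 0.671, -0.001]
contact_force: [0.8, -0.1, -2.6]
gripper_width: 0.404
grasp_force: 21.2
```

Emit:
carry_out(
  targets=[
    [-2,0,0,0,-1],
    [0,0,0,0,-1],
    [0,0,0,0,-1],
  ],
)

```text
t: 7.75
eef_pos: [0.425, -0.2042, 0.3528]
tool_rot: [-0.001, 0.741, 0.671, -0.001]
contact_force: [-0.2, 0.3, -3.1]
gripper_width: 0.406
grasp_force: 21.2
```

```bash
python3 - <<'E'
from h import *
st();c=imaging.calibration('wrist')
I=imaging.read_camera('wrist')[:,:,::-1]
for p in([.4872,-.1909,2.869],[.4836,-.1893,2.902]):
    print(hull(c,mandrel(p)).reshape(-1,2).round(0).min(0),hull(c,mandrel(p)).reshape(-1,2).max(0).round(0));oo,x,y,z=mframe(p);print(proj(c,[oo,oo+.17*z]))
import pickle;pickle.dump(c,open('wc.pkl','wb'));cv2.imwrite('pics/w2.png',I)
x,y=np.clip(proj(c,oo+.1*z)[0].astype(int)-[100,75],0,[440,250]);print('crop',x,y)
cv2.imwrite('pics/w2c.png',cv2.resize(I[y:y+150,x:x+200],(800,600),interpolation=cv2.INTER_CUBIC))
E
```

```text
t 7.75 p [ 0.425  -0.2042  0.3528] head 84.32 tilt 0.19 F [-0.2  0.3 -3.1] w 0.406 g 21.2 q [-0.56 -0.01  0.9   1.9   0.01  1.25  0.23]
[242. 125.] [371. 156.]
[[364.00771737 146.964476  ]
 [245.65476601 136.45838007]]
[238. 128.] [368. 155.]
[[361.15350732 146.00886875]
 [241.20544285 139.67951034]]
crop 199 67
```

View pics/w2c.png

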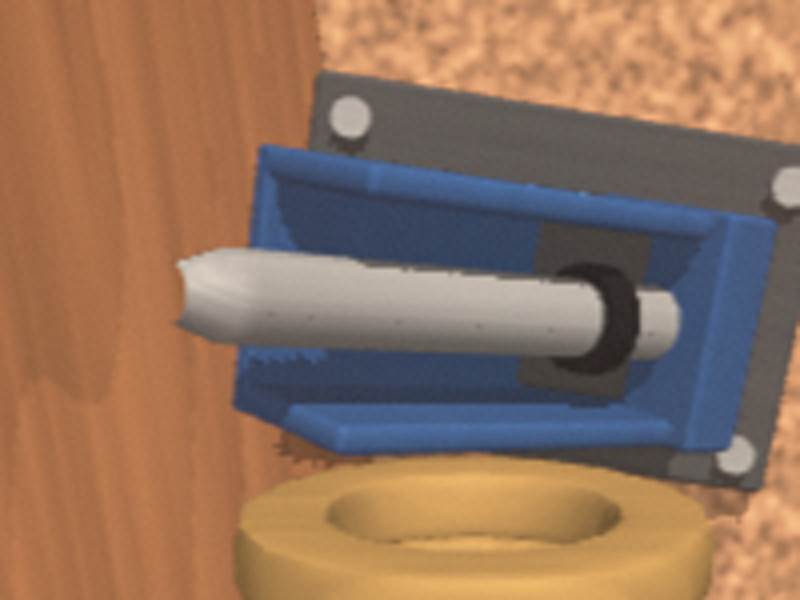

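The wrist crop shows the mandrel clearly: tip at crop (181,293), shaft edges from (250,250) to (500,271) above and (260,344) to (550,357) below, foot at (680,322). The flange face is at the bottom. I'll refit with these points.

```bash
python3 - <<'E'
from h import *
import pickle;c=pickle.load(open('wc.pkl','rb'))
g=lambda L:[((u+.5)/4-.5+199,(v+.5)/4-.5+67) for u,v in L]
m=g([(250,250),(350,259),(500,271),(260,344),(400,351),(550,357),(179,262),(179,325),(181,293),(680,322)])
def r(p):
    H=hull(c,mandrel(p));return np.array([dist(H,q) for q in m])
for x0 in([.4872,-.1909,2.869],[.4836,-.1893,2.902]):
    print(r(x0).round(1));R=least_squares(r,x0,diff_step=1e-4,loss='soft_l1');oo,x,y,z=mframe(R.x);print(R.x,np.degrees(R.x[2]),r(R.x).round(1),'tip',oo+.17*z)
# cheek corner check
for k in cheeks(R.x): print(((proj(c,k)-[199,67]+.5)*4-.5).round(0).tolist())
E
```

```text
[-3.8 -3.1 -1.7  2.3  1.9  1.2 -0.4  4.3 -1.4 -2.6]
[ 0.48556974 -0.19156067  2.88775608] 165.45623567741777 [-0.5 -0.4  0.1 -0.7 -0.2 -0.1  0.4  0.4 -3.5 -1.3] tip [ 0.35951518 -0.158858    0.18927389]
[-0.7 -0.9 -0.9 -0.3  0.6  1.1 -0.9 -0.5 -6.1  0.5]
[ 0.4855708  -0.19156113  2.88775252] 165.45603194677855 [-0.5 -0.4  0.1 -0.7 -0.2 -0.1  0.4  0.4 -3.5 -1.3] tip [ 0.35951636 -0.15885801  0.18927389]
[[684.0, 422.0], [349.0, 426.0], [678.0, 449.0], [345.0, 460.0], [572.0, 386.0], [245.0, 381.0], [567.0, 411.0], [242.0, 412.0]]
[[720.0, 245.0], [379.0, 200.0], [726.0, 215.0], [384.0, 162.0], [600.0, 223.0], [267.0, 177.0], [605.0, 196.0], [271.0, 143.0]]
```

Emit:
carry_out(
  targets=[
    [0,0,0,8.5,-1],
    [-0.1,-3.5,0,0,-1],
    [-0.1,-3.5,0,0,-1],
    [0,0,3,0,-1],
    [0,0,4,0,-1],
    [0,0,3.5,0,-1],
    [0,0,1.8,0,-1],
    [0,0,0,0,-1],
    [0,0,0,0,-1],
  ],
)

```text
t: 8.7
eef_pos: [0.3576, -0.189, 0.2315]
tool_rot: [-0.0, 0.788, 0.615, -0.001]
contact_force: [0.7, 0.5, -2.2]
gripper_width: 0.401
grasp_force: 21.2
```

```bash
python3 - <<'E'
from h import *
o,p,R=st();to([.3565,-.189,.205],R,p)
E
```

```text
t 8.7 p [ 0.3576 -0.189   0.2315] head 75.95 tilt 0.06 F [ 0.7  0.5 -2.2] w 0.401 g 21.2 q [-0.61 -0.04  0.95  2.2   0.04  0.97  0.07]
tool cm [-0.03 -0.1   2.65]
```

Emit:
carry_out(
  targets=[
    [0,-0.1,1.5,0,-1],
    [0,0,1.2,0,-1],
    [0,0,0.2,0,-1],
    [0,0,0.2,0,-1],
    [0,0,0.2,0,-1],
    [0,0,0.2,0,-1],
    [0,0,0,0,-1],
  ],
)

```text
t: 9.4
eef_pos: [0.3571, -0.1896, 0.1968]
tool_rot: [0.0, 0.789, 0.615, 0.001]
contact_force: [-0.1, -0.5, 0.1]
gripper_width: 0.403
grasp_force: 21.4
```

Emit:
carry_out(
  targets=[
    [-0.1,0,0.3,0,-1],
    [-0.1,0,0.3,0,-1],
    [-0.1,0,0.3,0,-1],
    [0,0,0,0,-1],
  ],
)

```text
t: 9.8
eef_pos: [0.3553, -0.1923, 0.1869]
tool_rot: [-0.0, 0.789, 0.614, -0.0]
contact_force: [0.4, -0.9, 0.4]
gripper_width: 0.402
grasp_force: 22.5
```

```bash
python3 - <<'E'
from h import *
st()
a=imaging.read_camera('scene')[90:215,260:430,::-1];b=imaging.read_camera('side')[140:265,260:430,::-1]
cv2.imwrite('pics/t1.png',np.hstack([cv2.resize(x,(400,294),interpolation=cv2.INTER_CUBIC) for x in(a,b)]))
E
```

```text
t 9.8 p [ 0.3553 -0.1923  0.1869] head 75.83 tilt 0.05 F [ 0.4 -0.9  0.4] w 0.402 g 22.5 q [-0.57  0.09  0.99  2.25 -0.1   0.84  0.23]
```

View pics/t1.png

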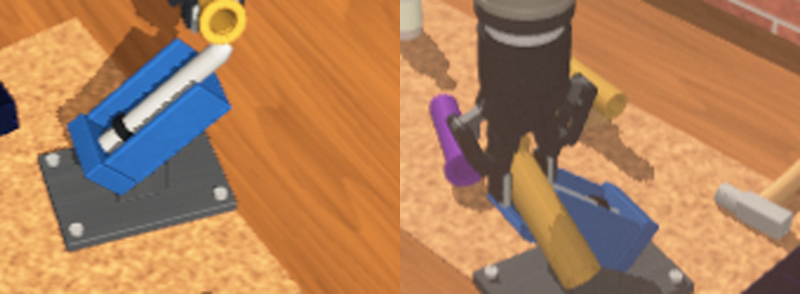

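The sleeve pivots easily on the tip at about 3 N. Its plain end is now low, near side crop (575,275). I'll continue towards 38°.

Emit:
carry_out(
  targets=[
    [-0.1,0,0.3,0,-1],
    [-0.1,0,0.3,0,-1],
    [-0.1,0,0.2,0,-1],
    [0,0,0,0,-1],
  ],
)

```text
t: 10.3
eef_pos: [0.3546, -0.1952, 0.1789]
tool_rot: [-0.0, 0.789, 0.615, -0.0]
contact_force: [0.5, -0.8, 0.8]
gripper_width: 0.4
grasp_force: 23.7
```

```bash
python3 - <<'E'
from h import *
o,p,R=st();hd=np.arctan2(R[1,0],R[0,0]);h=np.array([np.cos(hd),np.sin(hd),0]);G=p+[0,0,.0194]
I=imaging.read_camera('side');c=imaging.calibration('side')
H=cv2.cvtColor(I,cv2.COLOR_RGB2HSV);m=((H[...,0]>15)&(H[...,0]<32)&(H[...,1]>110)).astype(np.uint8)
for th in range(20,52,3):
    a=np.cos(np.radians(th))*h+np.array([0,0,np.sin(np.radians(th))])
    H_=hull(c,np.vstack([ring(G,a,-.1064,.018),ring(G,a,-.05,.018)]));k=np.zeros_like(m);cv2.fillConvexPoly(k,H_.round().astype(int),1)
    print(th,proj(c,G-a*.1064).round(0).tolist(),'inside',(m*k).sum()/k.sum())
cv2.imwrite('pics/t2.png',cv2.resize(I[180:300,280:400,::-1],(480,480),interpolation=cv2.INTER_CUBIC))
cv2.imwrite('pics/t2m.png',m*255)
E
```

```text
t 10.3 p [ 0.3546 -0.1952  0.1789] head 75.85 tilt 0.05 F [ 0.5 -0.8  0.8] w 0.4 g 23.7 q [-0.55  0.12  0.99  2.26 -0.13  0.82  0.28]
20 [[339.0, 261.0]] inside 0.7430441898527005
23 [[338.0, 262.0]] inside 0.759349593495935
26 [[337.0, 263.0]] inside 0.8085808580858086
29 [[336.0, 264.0]] inside 0.8386023294509152
32 [[336.0, 265.0]] inside 0.8788927335640139
35 [[335.0, 266.0]] inside 0.9039145907473309
38 [[334.0, 266.0]] inside 0.8904847396768402
41 [[333.0, 267.0]] inside 0.8716981132075472
44 [[332.0, 267.0]] inside 0.8064516129032258
47 [[331.0, 267.0]] inside 0.7710622710622711
50 [[329.0, 267.0]] inside 0.7348754448398577
```

Emit:
carry_out(
  targets=[
    [-0.1,0,0.2,0,-1],
    [-0.3,0,-1,0,-1],
    [-1,0,-3,0,-1],
    [0,0,-4,0,-1],
    [0,0,-4,0,-1],
    [0,0,-3,-8,-1],
    [0,0,0,-8,-1],
    [0,0,0,-8,-1],
    [0,0,0,-8,-1],
    [0,0,0,-8,-1],
    [0,0,0,-8,-1],
    [0,0,0,-8,-1],
  ],
)

```text
t: 11.55
eef_pos: [0.3508, -0.2086, 0.3266]
tool_rot: [-0.001, 0.405, 0.914, 0.0]
contact_force: [-0.1, -0.5, -3.1]
gripper_width: 0.402
grasp_force: 23.6
```

Emit:
carry_out(
  targets=[
    [0,0,0,-8,-1],
    [0,0,0,-8,-1],
    [0,0,0,-8,-1],
    [0,0,0,-8,-1],
    [0,0,0,-2,-1],
    [0,0,0,0,-1],
  ],
)

```text
t: 12.15
eef_pos: [0.3509, -0.2086, 0.3267]
tool_rot: [-0.001, 0.123, 0.992, 0.0]
contact_force: [-0.3, -0.4, -2.3]
gripper_width: 0.405
grasp_force: 23.6
```

```bash
python3 - <<'E'
from h import *
o,p,R=st();to([.2669,-.1348,.2447],R,p)
hd=np.arctan2(R[1,0],R[0,0]);h=np.array([np.cos(hd),np.sin(hd),0]);G=p+[0,0,.0194]
for n in('scene','side'):
    I=imaging.read_camera(n);c=imaging.calibration(n)
    H=cv2.cvtColor(I,cv2.COLOR_RGB2HSV);m=((H[...,0]>15)&(H[...,0]<32)&(H[...,1]>110)).astype(np.uint8)
    for th in range(26,52,3):
        a=np.cos(np.radians(th))*h+np.array([0,0,np.sin(np.radians(th))])
        H_=hull(c,np.vstack([ring(G,a,-.1064,.018),ring(G,a,-.04,.018)]));k=np.zeros_like(m);cv2.fillConvexPoly(k,H_.round().astype(int),1)
        print(n,th,proj(c,G-a*.1064).round(0).tolist(),round((m*k).sum()/k.sum(),3))
E
```

```text
t 12.15 p [ 0.3509 -0.2086  0.3267] head 165.89 tilt 0.07 F [-0.3 -0.4 -2.3] w 0.405 g 23.6 q [-0.82 -0.32  1.    2.06  0.28  1.27  1.4 ]
tool cm [9.93 5.11 8.21]
scene 26 [[308.0, 66.0]] 0.774
scene 29 [[309.0, 67.0]] 0.81
scene 32 [[310.0, 69.0]] 0.911
scene 35 [[312.0, 70.0]] 0.949
scene 38 [[313.0, 71.0]] 0.871
scene 41 [[315.0, 73.0]] 0.813
scene 44 [[317.0, 74.0]] 0.736
scene 47 [[318.0, 75.0]] 0.669
scene 50 [[320.0, 76.0]] 0.596
side 26 [[358.0, 168.0]] 0.554
side 29 [[357.0, 170.0]] 0.645
side 32 [[355.0, 173.0]] 0.723
side 35 [[354.0, 175.0]] 0.815
side 38 [[353.0, 177.0]] 0.878
side 41 [[351.0, 180.0]] 0.841
side 44 [[349.0, 182.0]] 0.784
side 47 [[348.0, 184.0]] 0.682
side 50 [[346.0, 186.0]] 0.594
```

Emit:
carry_out(
  targets=[
    [2.5,1.3,0,0,-1],
    [2.5,1.3,0.5,0,-1],
    [2.5,1.3,1,0,-1],
    [2.4,1.2,2,0,-1],
    [0,0,2.5,0,-1],
    [0,0,2.2,0.4,-1],
    [0,0,0,0,-1],
    [0,0,0,0,-1],
  ],
)

```text
t: 13.05
eef_pos: [0.2679, -0.1352, 0.2456]
tool_rot: [-0.0, 0.127, 0.992, -0.0]
contact_force: [-0.1, -0.4, -2.3]
gripper_width: 0.401
grasp_force: 23.6
```

```bash
python3 - <<'E'
from h import *
o,p,R=st();to([.2669,-.1348,.2437],R,p)
c=imaging.calibration('side')
a=imaging.read_camera('scene')[40:190,260:460,::-1];b=imaging.read_camera('side')[140:290,240:440,::-1]
cv2.imwrite('pics/i1.png',np.hstack([cv2.resize(x,(400,300),interpolation=cv2.INTER_CUBIC) for x in(a,b)]))
E
```

```text
t 13.05 p [ 0.2679 -0.1352  0.2456] head 165.43 tilt 0.05 F [-0.1 -0.4 -2.3] w 0.401 g 23.6 q [-0.24 -0.28  0.41  2.34  0.12  1.06  1.41]
tool cm [0.11 0.01 0.19]
```

Emit:
carry_out(
  targets=[
    [0.1,0,0.15,0,-1],
    [-0.6,0,0.5,0,-1],
    [-0.6,0,0.5,0,-1],
    [-0.4,0,0.32,0,-1],
    [-0.4,0,0.32,0,-1],
    [-0.4,0,0.32,0,-1],
    [0,0,0,0,-1],
  ],
)

```text
t: 13.85
eef_pos: [0.2902, -0.141, 0.2236]
tool_rot: [-0.001, 0.127, 0.992, -0.0]
contact_force: [-0.9, 0.8, -4.0]
gripper_width: 0.397
grasp_force: 23.5
```

```bash
python3 - <<'E'
from h import *
o,p,R=st();to([.2669,-.1348,.2437],R,p)
E
```

```text
t 13.85 p [ 0.2902 -0.141   0.2236] head 165.46 tilt 0.08 F [-0.9  0.8 -4. ] w 0.397 g 23.5 q [-0.25 -0.19  0.45  2.34  0.1   0.97  1.46]
tool cm [ 2.42  0.01 -2.  ]
```

```bash
python3 - <<'E'
from h import *
a=imaging.read_camera('scene')[60:180,270:430,::-1];b=imaging.read_camera('side')[160:280,260:420,::-1]
cv2.imwrite('pics/i2.png',np.hstack([cv2.resize(x,(400,300),interpolation=cv2.INTER_CUBIC) for x in(a,b)]))
E
```

```text
(no output)
```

View pics/i2.png

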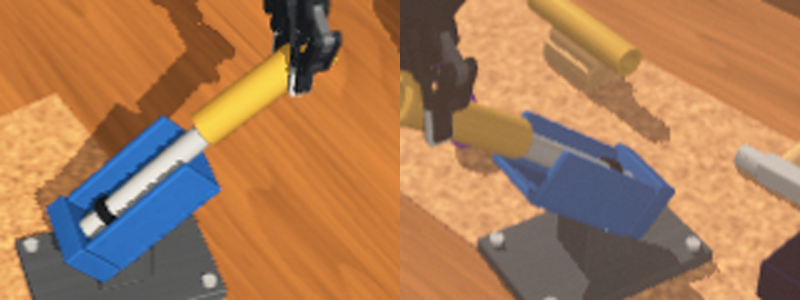

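The mandrel is inside the sleeve: its plain end is at scene crop (200,130) with the white shaft running into it. I'll slide it down the axis.

Emit:
carry_out(
  targets=[
    [-0.6,0,0.5,0,-1],
    [-0.6,0,0.5,0,-1],
    [-0.6,0,0.5,0,-1],
    [-0.6,0,0.5,0,-1],
    [-0.6,0,0.5,0,-1],
    [0,0,0,0,-1],
  ],
)

```text
t: 14.55
eef_pos: [0.3198, -0.1486, 0.1986]
tool_rot: [-0.0, 0.126, 0.992, -0.0]
contact_force: [-0.8, 0.9, -2.4]
gripper_width: 0.401
grasp_force: 23.6
```

```bash
cat > ax.py <<'E'
from h import *
P=[.48557,-.19156,2.88775];oo,x,y,z=mframe(P)
o,p,R=st();d=p+[0,0,.0194]-oo;print('grip in mandrel frame mm x,y,z',(np.array([d@x,d@y,d@z])*1000).round(1),'F x,y,z',np.round([o['contact_force']@v for v in(x,y,z)],1))
E
python3 ax.py
```

```text
t 14.55 p [ 0.3198 -0.1486  0.1986] head 165.47 tilt 0.06 F [-0.8  0.9 -2.4] w 0.401 g 23.6 q [-0.26 -0.07  0.5   2.32  0.04  0.88  1.53]
grip in mandrel frame mm x,y,z [4.300e+00 1.000e-01 2.199e+02] F x,y,z [ 2.5 -0.7 -0.8]
```

Emit:
carry_out(
  targets=[
    [-0.6,0,0.5,0,-1],
    [-0.6,0,0.5,0,-1],
    [-0.6,0,0.5,0,-1],
    [-0.6,0,0.5,0,-1],
    [-0.6,0,0.5,0,-1],
    [-0.6,0,0.5,0,-1],
    [0,0,0,0,-1],
  ],
)

```text
t: 15.25
eef_pos: [0.3547, -0.1577, 0.1686]
tool_rot: [-0.0, 0.126, 0.992, -0.0]
contact_force: [-0.3, -0.3, -2.6]
gripper_width: 0.402
grasp_force: 23.6
```

```bash
python3 ax.py
```

```text
t 15.25 p [ 0.3547 -0.1577  0.1686] head 165.47 tilt 0.05 F [-0.3 -0.3 -2.6] w 0.402 g 23.6 q [-0.24  0.07  0.53  2.29 -0.05  0.79  1.64]
grip in mandrel frame mm x,y,z [  4.2   0.  173. ] F x,y,z [ 2.1  0.3 -1.5]
```

Emit:
carry_out(
  targets=[
    [-0.4,0,0.33,0,-1],
    [-0.4,0,0.33,0,-1],
    [-0.2,0,0.17,0,-1],
    [0,0,0,0,-1],
    [0,0,0,0,-0.1],
    [0,0,0,0,0.2],
    [0,0,0,0,0.2],
    [0,0,0,0,0.2],
  ],
)

```text
t: 16.05
eef_pos: [0.364, -0.1601, 0.1612]
tool_rot: [0.0, 0.127, 0.992, 0.0]
contact_force: [0.5, -0.5, 0.2]
gripper_width: 0.602
grasp_force: 0.0
```

```bash
python3 ax.py
```

```text
t 16.05 p [ 0.364  -0.1601  0.1612] head 165.46 tilt 0.04 F [ 0.5 -0.5  0.2] w 0.602 g 0.0 q [-0.23  0.11  0.53  2.28 -0.08  0.77  1.67]
grip in mandrel frame mm x,y,z [  3.7   0.  160.9] F x,y,z [-0.5  0.4 -0.3]
```

Emit:
carry_out(
  targets=[
    [0,0,0,0,1],
    [0,0,0,0,1],
    [0,0,-1,0,1],
    [0,0,-3,0,1],
    [0,0,-3,0,1],
    [0,0,-2,0,1],
    [3,0,0,0,0.3],
    [3,0,0,0,-0.25],
    [0,0,0,0,-0.25],
    [0,0,0,0,-0.25],
  ],
)

```text
t: 17.05
eef_pos: [0.3058, -0.145, 0.2516]
tool_rot: [0.001, 0.127, 0.992, 0.0]
contact_force: [0.4, -0.5, -0.8]
gripper_width: 0.374
grasp_force: 0.0
```

```bash
python3 ax.py; python3 - <<'E'
from h import *
a=imaging.read_camera('scene')[60:180,270:430,::-1];b=imaging.read_camera('side')[160:280,260:420,::-1]
cv2.imwrite('pics/i3.png',np.hstack([cv2.resize(x,(400,300),interpolation=cv2.INTER_CUBIC) for x in(a,b)]))
# plain-end estimate: brass pixels vs model along mandrel
P=[.48557,-.19156,2.88775];oo,x,y,z=mframe(P)
for n in('scene','side'):
    I=imaging.read_camera(n);c=imaging.calibration(n);H=cv2.cvtColor(I,cv2.COLOR_RGB2HSV)
    s=np.arange(20,215,6)/1000;Q=proj(c,oo+np.outer(s,z)-.015*x).round().astype(int);print(n,[(int(k*1000),*H[v,u].tolist()) for k,(u,v) in zip(s,Q)])
E
```

```text
t 17.05 p [ 0.3058 -0.145   0.2516] head 165.46 tilt 0.13 F [ 0.4 -0.5 -0.8] w 0.374 g 0.0 q [-0.27 -0.2   0.47  2.27  0.1   1.04  1.46]
grip in mandrel frame mm x,y,z [-2.70e+01  1.00e-01  2.65e+02] F x,y,z [ 0.3  0.4 -0.9]
scene [(20, 108, 121, 76), (26, 120, 26, 30), (32, 18, 173, 130), (38, 20, 188, 228), (44, 19, 188, 207), (50, 20, 187, 219), (56, 19, 188, 214), (62, 19, 186, 207), (68, 20, 185, 219), (74, 19, 187, 214), (80, 19, 187, 210), (86, 19, 186, 204), (92, 19, 189, 218), (98, 19, 189, 211), (104, 20, 188, 225), (110, 20, 187, 218), (116, 20, 187, 228), (122, 19, 188, 224), (128, 19, 190, 199), (134, 19, 188, 213), (140, 19, 187, 206), (146, 19, 187, 218), (152, 19, 186, 211), (158, 19, 187, 203), (164, 19, 187, 225), (170, 19, 188, 218), (176, 20, 185, 229), (182, 14, 182, 214), (188, 13, 182, 200), (194, 13, 183, 205), (200, 14, 183, 213), (206, 13, 181, 211), (212, 14, 184, 215)]
side [(20, 111, 107, 145), (26, 114, 84, 122), (32, 138, 32, 80), (38, 124, 47, 93), (44, 12, 76, 128), (50, 120, 36, 113), (56, 114, 82, 118), (62, 9, 47, 130), (68, 145, 14, 110), (74, 114, 80, 118), (80, 10, 47, 130), (86, 7, 45, 130), (92, 114, 83, 120), (98, 114, 81, 119), (104, 8, 43, 130), (110, 114, 81, 120), (116, 114, 82, 122), (122, 8, 45, 131), (128, 140, 14, 112), (134, 120, 37, 116), (140, 114, 82, 121), (146, 6, 41, 132), (152, 122, 38, 115), (158, 125, 25, 112), (164, 17, 153, 192), (170, 18, 154, 219), (176, 18, 153, 213), (182, 18, 155, 212), (188, 18, 153, 220), (194, 14, 134, 224), (200, 14, 129, 223), (206, 13, 131, 214), (212, 14, 125, 238)]
```

Emit:
carry_out(
  targets=[
    [0,0,2.5,0,-0.25],
    [-1,0,2.05,0,-0.25],
    [-1.3,0,0,0,-0.25],
    [-0.3,0,0.25,0,-0.25],
    [-0.3,0,0.25,0,-0.25],
    [0,0,0,0,-0.25],
  ],
)

```text
t: 17.85
eef_pos: [0.3338, -0.1523, 0.2002]
tool_rot: [-0.0, 0.127, 0.992, -0.0]
contact_force: [-1.4, 0.9, -0.3]
gripper_width: 0.376
grasp_force: 0.0
```

```bash
python3 ax.py
```

```text
t 17.85 p [ 0.3338 -0.1523  0.2002] head 165.46 tilt 0.04 F [-1.4  0.9 -0.3] w 0.376 g 0.0 q [-0.28 -0.04  0.54  2.29  0.03  0.88  1.56]
grip in mandrel frame mm x,y,z [-6.200e+00  1.000e-01  2.098e+02] F x,y,z [ 1.2 -0.5  1. ]
```

Emit:
carry_out(
  targets=[
    [-0.3,0,0.25,0,-0.25],
    [-0.3,0,0.25,0,-0.25],
    [-0.3,0,0.25,0,-0.25],
    [0,0,0,0,-0.25],
  ],
)

```text
t: 18.25
eef_pos: [0.3426, -0.1545, 0.1927]
tool_rot: [-0.0, 0.127, 0.992, -0.0]
contact_force: [-0.7, 0.3, -0.8]
gripper_width: 0.372
grasp_force: 0.0
```

Emit:
carry_out(
  targets=[
    [-0.3,0,0.25,0,-0.25],
    [-0.3,0,0.25,0,-0.25],
    [-0.1,0,0.08,0,-0.25],
  ],
)

```text
t: 18.55
eef_pos: [0.3493, -0.1562, 0.1869]
tool_rot: [-0.0, 0.127, 0.992, 0.0]
contact_force: [-1.8, 0.6, 2.7]
gripper_width: 0.37
grasp_force: 1.7
```

```bash
python3 ax.py
```

```text
t 18.55 p [ 0.3493 -0.1562  0.1869] head 165.46 tilt 0.04 F [-1.8  0.6  2.7] w 0.37 g 1.7 q [-0.28  0.02  0.55  2.28 -0.02  0.84  1.6 ]
grip in mandrel frame mm x,y,z [ -6.3   0.  189. ] F x,y,z [-0.8 -0.1  3.2]
```

Emit:
carry_out(
  targets=[
    [-0.2,0,0.17,0,-0.25],
    [-0.2,0,0.17,0,-0.25],
    [-0.2,0,0.17,0,-0.25],
    [0,0,0,0,-0.25],
  ],
)

```text
t: 18.95
eef_pos: [0.3552, -0.1578, 0.1818]
tool_rot: [-0.0, 0.127, 0.992, -0.0]
contact_force: [0.2, 0.3, 0.1]
gripper_width: 0.377
grasp_force: 0.2
```

```bash
python3 ax.py
```

```text
t 18.95 p [ 0.3552 -0.1578  0.1818] head 165.46 tilt 0.02 F [0.2 0.3 0.1] w 0.377 g 0.2 q [-0.27  0.05  0.56  2.28 -0.03  0.83  1.62]
grip in mandrel frame mm x,y,z [ -6.3   0.  181. ] F x,y,z [-0.1 -0.3 -0. ]
```

Emit:
carry_out(
  targets=[
    [-0.2,0,0.17,0,-0.25],
    [-0.2,0,0.17,0,-0.25],
  ],
)

```text
t: 19.15
eef_pos: [0.3587, -0.1587, 0.1785]
tool_rot: [-0.0, 0.127, 0.992, 0.0]
contact_force: [-4.1, 1.9, 8.4]
gripper_width: 0.372
grasp_force: 4.3
```

Emit:
carry_out(
  targets=[
    [-0.15,0,0.13,0,-0.25],
    [-0.15,0,0.13,0,-0.25],
  ],
)

```text
t: 19.35
eef_pos: [0.3614, -0.1594, 0.176]
tool_rot: [-0.001, 0.127, 0.992, 0.0]
contact_force: [-7.2, 2.8, 12.3]
gripper_width: 0.373
grasp_force: 6.9
```

```bash
python3 ax.py
```

```text
t 19.35 p [ 0.3614 -0.1594  0.176 ] head 165.45 tilt 0.08 F [-7.2  2.8 12.3] w 0.373 g 6.9 q [-0.27  0.07  0.56  2.27 -0.05  0.81  1.65]
grip in mandrel frame mm x,y,z [-6.000e+00  1.000e-01  1.724e+02] F x,y,z [-4.5 -0.9 13.8]
```

Emit:
carry_out(
  targets=[
    [-0.1,0,0.08,0,-0.25],
    [0,0,0,0,-0.25],
  ],
)

```text
t: 19.55
eef_pos: [0.3615, -0.1594, 0.1757]
tool_rot: [-0.002, 0.127, 0.992, 0.001]
contact_force: [-11.4, 3.8, 21.9]
gripper_width: 0.375
grasp_force: 11.5
```

Emit:
carry_out(
  targets=[
    [-0.1,0,0.08,0,-0.25],
    [0,0,0,0,-0.25],
  ],
)

```text
t: 19.75
eef_pos: [0.3617, -0.1595, 0.1754]
tool_rot: [-0.003, 0.127, 0.992, 0.001]
contact_force: [-18.6, 5.1, 36.6]
gripper_width: 0.372
grasp_force: 18.5
```

```bash
python3 ax.py
python3 - <<'E'
from h import *
P=[.48557,-.19156,2.88775];oo,x,y,z=mframe(P)
c=imaging.calibration('scene');I=imaging.read_camera('scene')[:,:,::-1].copy();J=I[95:170,275:375];J=cv2.resize(J,(800,600),interpolation=cv2.INTER_CUBIC)
for s,r,col in((.152,.024,(0,0,255)),(.012,.018,(0,255,0)),(.144,.024,(255,0,255))):
    cv2.polylines(J,[((proj(c,ring(oo,z,s,r))-[275,95]+.5)*8-.5).round().astype(int)],True,col,1)
cv2.imwrite('pics/f1.png',J)
E
```

```text
t 19.75 p [ 0.3617 -0.1595  0.1754] head 165.43 tilt 0.36 F [-18.6   5.1  36.6] w 0.372 g 18.5 q [-0.26  0.08  0.56  2.27 -0.06  0.82  1.65]
grip in mandrel frame mm x,y,z [ -5.6   0.  171.8] F x,y,z [-15.7  -0.3  38.3]
```

View pics/f1.png

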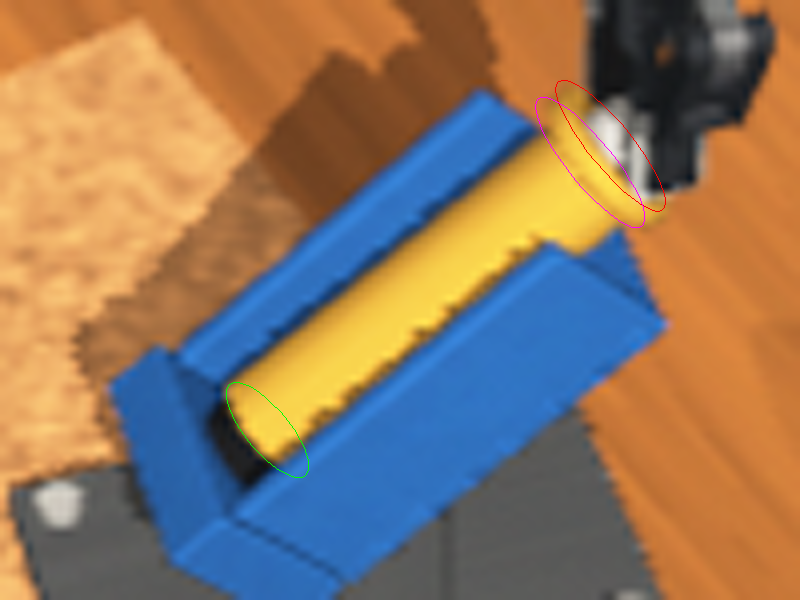

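The sleeve is home. The black collar sits against the back plate, the plain end is at the predicted z = 12 mm ring at (268,430), and the force rises with no further travel. I'll back off now.

Emit:
carry_out(
  targets=[
    [0.3,0,-0.25,0,-0.25],
    [0.8,0,-0.7,0,-0.25],
    [2,0,-2,0,-0.25],
    [2,0,-3,0,-0.25],
    [0,0,-4,0,-0.25],
    [0,0,-2,0,-0.25],
    [0,0,0,0,-0.25],
    [0,0,0,0,-0.25],
  ],
)

```text
t: 20.6
eef_pos: [0.3146, -0.1472, 0.2937]
tool_rot: [0.0, 0.126, 0.992, 0.0]
contact_force: [0.4, -0.2, -0.3]
gripper_width: 0.376
grasp_force: 0.0
```

```bash
python3 - <<'E'
from h import *
st()
a=imaging.read_camera('scene')[:,:,::-1];b=cv2.imread('pics/f1.png')
J=cv2.resize(a[95:170,275:375],(800,600),interpolation=cv2.INTER_CUBIC)
print('change in sleeve/collar region',np.abs(J[330:500,180:500].astype(int)-b[330:500,180:500]).mean())
i0=cv2.imread('pics/scene0.png');d=np.abs(a.astype(int)-i0).max(2)
for n,(x,y,w,h) in dict(box=(195,90,75,75),mallet=(135,165,115,75),plain=(255,225,55,80),purple=(335,210,40,80),bottle=(345,350,45,45),green=(455,225,75,65)).items(): print(n,(d[y:y+h,x:x+w]>40).mean().round(3))
E
```

```text
t 20.6 p [ 0.3146 -0.1472  0.2937] head 165.47 tilt 0.06 F [ 0.4 -0.2 -0.3] w 0.376 g 0.0 q [-0.3  -0.23  0.47  2.2   0.11  1.16  1.43]
change in sleeve/collar region 2.293327205882353
box 0.0
mallet 0.0
plain 0.0
purple 0.0
bottle 0.0
green 0.001
```

```bash
python3 -c "
from station import bot
print(bot.hand_in())"
```

```text
the job is handed in; nothing more can be done
None
```

The flanged sleeve is on the mandrel, plain end first, with the collar against the back plate and the sleeve resting on it; the final press peaked at about 41 N at the wrist, the camera comparison showed none of the other things on the bench had moved, and the job was handed in at about 20.6 s.

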